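# Lock the grinding cup onto the spice grinder

## Robot

A 6-joint arm with a two-finger parallel gripper is mounted at the origin on the work surface. World frame = base frame: x ahead of the robot, y to its left, z up, the work surface at z = 0. Lengths are in m, angles in degrees, forces in N, time in s.
With the tool pointing down it reaches from about 0.25 to 0.725 m from the base axis. Payload 9.7 kg.
Tool frame: the origin (TCP) lies midway between the tips of the shut fingers; the grasp point (between the pads) lies 19 mm behind it; z points along the fingers, y is the line along which they close (so a half turn about z gives the same grasp; the last joint's range is limited). The gripper opens to 85 mm and grips with 20 to 120 N. Pads are 22 mm wide; open, the fingers measure 114 mm over their backs; the gripper's body (76 mm by 85 mm) begins 54 mm behind the grasp point. The pads swing forward as they close: fully open they stand 13 mm farther back than shut.
Start: joints at [-68.927, 4.979, 10.078, 95.1, 0, 90], TCP at [0.198, -0.513, 0.231] pointing down, gripper open.
Joint ranges: [-179.16, 179.16], [-48.56, 103.87], [-65.8, 70.77], [-126.05, 130.52], [-82.76, 87.17], [-180, 180]. Speed limits (degrees/s): [127.2, 127.2, 147.25, 180, 180, 180].

## Interface

Orientations are given as [roll, pitch, yaw] about the fixed x, y, z axes, in that order (R = Rz(yaw) Ry(pitch) Rx(roll)).
In Python, from workcell import bot gives the robot as it stands.
- The arm moves only by the shell command python3 -m crank 'ROWS' [FORCE]. ROWS is JSON, a list of rows, each an object with "gripper": the finger opening in mm, from 0 to 85.4; "travel": the shift along the tool's x, y, z in mm, a list of three; "twist": the turn, a rotation vector about the tool's x, y, z in rad, a list of three. In form: [{"gripper": gripper, "travel": [tx, ty, tz], "twist": [rx, ry, rz]}, ...]. A call has 1 to 12 rows; each row shifts and turns the commanded pose from where the row before left it, along the tool's axes as they then stand; what a row does not reach is not made up. A row lasts 1/8 s, in which the tool goes at most 62.5 mm and 10.7 degrees, less where a joint would pass 70% of its speed; a pose out of reach is approached as far as the arm can. A call is refused whole if a number of a shift passes 62.5 or a number of a turn 0.188, either way. A call with a gripper value outside its range is refused whole. The fingers move at their own pace and stop on an object; FORCE is the grip in N (left out, the last holds). Time passes only in rows, so rows that do not move let the fingers close. It gives the time, the measured TCP pose, the force, the opening and the grip force at its end, in the units of the state.
- bot.get_obs(): the state, without advancing time (a new reading comes with each control period).
- bot.camera(name): name is "scene" or "top" or "wrist"; returns the picture (400x640x3 uint8, red, green, blue); there is no depth.
- bot.calibration(name): a dict with "vfov" (degrees; the focal length in pixels is half the picture's height over the tangent of half this angle, whatever the lens; pixels are square), "cx", "cy" (the principal point, pixels), "k1" (the pictures are not rectified: a ray, as slopes to the right and down, at radius r is drawn at 1 + k1 r^2 times it, then the intrinsics apply), "camera_from_world" (4x4, takes a point from world to camera coordinates). Camera axes: x right, y down, z forward; pixel columns grow to the right and rows downward; lengths in m; the calibration is good to about 2 mm. A picture is of the moment at which its call begins: read the wrist's pose just before it. calibration takes no time and is no camera call; for the wrist camera it gives the pose at the moment of the call.
- bot.job_done(): hands the job in; it is judged then, once.
The state is a dict: "time": time; "q": joint angles; "qd": joint speeds; "joint_efforts": joint torques, N m; "ee_pos": TCP position; "tcp_rot": TCP orientation; "wrist_force": force on the tool from outside, world axes, zero at the start; "torque": the same for the moment, N m; "opening": finger opening in m; "grasp_force": force on a finger pad.
Only numpy, scipy, OpenCV 4.12 (cv2) and the standard library are available. Lean on these libraries where they do the work, as an engineer would, in place of code of your own. Each camera call takes 0.05 s, during which the arm holds its last target. There are 200 camera calls.

## Task

Fit the grinding cup on the cordless spice grinder so that the rub can be ground: stand the cup in the grinder's collar as it is, closed end up, with its two lugs down in the two gaps, press it down gently against the spring ring without forcing it, and turn it a quarter turn clockwise seen from above to the stop, so that it clicks up into its lock when you let go. Leave the other things on the shelf where they are.

Things in the scene. Friction and masses are not known exactly. Their poses are not given: they have to be found in the camera images.
- cup: Grinding cup, 0.17 to 0.34 kg, on the shelf closed end up; origin at the centre of its underside, z up. Below, a round grey plug 54 mm across, 0 to 19.7 mm up (foot chamfered 2.2 mm); above it a round body 60 mm across up to 88 mm, steel from 30 mm, its flat lower edge the shoulder. A low black rubber rib (52 x 8 x 4 mm, top at 92 mm) crosses the closed end along x, in line with the lugs.
- cup_grip (a point): Point on the cup's axis 60 mm above its underside, axes as the cup's: the middle of the smooth round steel body, which may be gripped from any side, 45 to 75 mm up.
- cup_lugs (a point): Point on the cup's axis 8.5 mm above its underside, at mid-height of the two lugs, axes as the cup's. The lugs stick out of the plug along +x and -x, each 9 mm wide, 5 mm high (6 to 11 mm above the underside), tip 34.5 mm from the axis, so 4.5 mm beyond the body. They are alike: a half turn makes no difference.
- grinder: Cordless spice grinder, round steel and black housing 110 mm wide, fixed to the shelf; origin at the centre of its underside, z up; slide switch on its -x side. On top an aluminium collar, 86 mm outside, with a flanged hole and two opposite gaps for the cup's lugs. More than 50 N between cup and grinder, all contacts added up, damages them; about 1 N m against the stop already does.
- collar_top (a point): Centre of the collar's flat top, 112 mm above the shelf, axes as the housing's. Hole 57 mm wide. The two gaps, 12 mm wide with parallel sides (1.5 mm or 2.5 degrees of play for a lug each side), lie near +x and -x, but each collar is clamped on turned by up to 34 degrees either way, which this pose does not tell: rest the lugs lightly on the collar and turn until they drop in.
- locked_height (a point): On the grinder's axis, 96.5 mm above its origin: where the locked cup's underside centre is. Cup's underside above the grinder's origin otherwise: 106 mm with lugs resting on the collar; 99.5 in the gaps, touching the spring ring; below 94 the lugs clear the flange and it turns; 92.3 with its shoulder hard on the collar.
- interlock (a joint): Black spring ring in the collar, m pressed down: 0 free, 0.003 cup locked, over 0.0055 lugs clear the flange, 0.0072 shoulder on collar. 5 N starts it, 1.2 N per mm more: 12 N to clear, 14 N at the bottom. Flange 7 mm thick; clockwise from each gap the lugs run under it to a notch 2.5 mm deep, centred at 90 degrees (1.5 mm play), with a solid stop at 92.5; anticlockwise is solid.
- ramekin: White ceramic ramekin, 84 mm wide, 42 mm high, empty; origin under its centre. Leave it.
- pinch_bowl: Green pinch bowl, 90 mm wide, 36 mm high; origin under its centre. Leave it.
- spice_jar: Amber glass spice jar with a screw cap, 52 mm wide, 82 mm high, no lugs; origin under its centre. Leave it.
- spatula: Aluminium spatula, 280 mm long, lying along its x axis; origin under its middle. Leave it.
Things that resemble listed ones, but are neither listed nor needed, are in the scene too. What is shaped like the cup but green, pink or purple is not meant.

How it is judged:
By the outcome, as a careful person would: the job done as asked, in the order asked, and still so for the second after the job is handed in, with the robot touching nothing.
It also fails if it takes over 72 s, if anything falls off the work surface, if the arm or the gripper's body presses on something with over 40 N, if the wrist force passes 120 N, or if a joint passes its speed limit or range.

## Working session

There is one attempt and no reset: what is moved stays moved. The work goes in short steps, Python scripts to look and compute and a shell command to move; the robot and the scene stay as the last step left them, time stands still between calls to the robot, and variables do not carry over. Pictures are saved under pics/ and viewed, at most 10 in all, crops included, and the job is handed in when it is done.

```bash
ls; mkdir -p pics; python3 - <<'E'
from workcell import bot
import cv2
o=bot.get_obs();print(o)
for n in("scene","top"):
    im=bot.camera(n);c=bot.calibration(n);print(n,c)
    cv2.imwrite(f"pics/{n}0.png",im[:,:,::-1])
E
```

```text
pics
{'time': 0.0, 'q': array([-6.89256905e+01,  5.00954659e+00,  1.00341490e+01,  9.50981389e+01,
        3.65479562e-04,  8.99999303e+01]), 'qd': array([-0.00564481,  0.00694089, -0.03901123,  0.04902438, -0.01431591,
        0.07432195]), 'joint_efforts': array([ 1.61519069e-04, -5.20383990e+01,  4.64807618e+01,  1.61581003e-02,
        6.52656195e-05,  4.57762170e-06]), 'ee_pos': array([ 0.19768982, -0.51300486,  0.23059523]), 'tcp_rot': array([-1.79926463e+02, -3.65568738e-04,  2.10743787e+01]), 'wrist_force': array([-0.90229925, -0.18499719, -0.32153932]), 'torque': array([-0.01486671,  0.0217302 ,  0.03274232]), 'grasp_force': 0.0, 'opening': 0.08566718111706326}
scene {'vfov': 47.15250787895652, 'cx': 317.5906607571682, 'cy': 195.66749046507388, 'k1': -0.07276091515774138, 'camera_from_world': array([[-0.00266136,  0.99996872, -0.00744793,  0.05100572],
       [ 0.7921247 , -0.00243782, -0.61035442, -0.38833922],
       [-0.61035349, -0.00752406, -0.79209344,  1.82246144],
       [ 0.        ,  0.        ,  0.        ,  1.        ]])}
top {'vfov': 48.44234138527098, 'cx': 317.77959980763507, 'cy': 201.79768179395774, 'k1': -0.018332522865561446, 'camera_from_world': array([[-2.78020537e-03, -9.99850141e-01,  1.70869860e-02,
        -8.38313761e-02],
       [-9.80112914e-01, -6.65917433e-04, -1.98439492e-01,
         5.70346359e-01],
       [ 1.98421133e-01, -1.72988782e-02, -9.79964184e-01,
         1.06056782e+00],
       [ 0.00000000e+00,  0.00000000e+00,  0.00000000e+00,
         1.00000000e+00]])}
```

View pics/scene0.png

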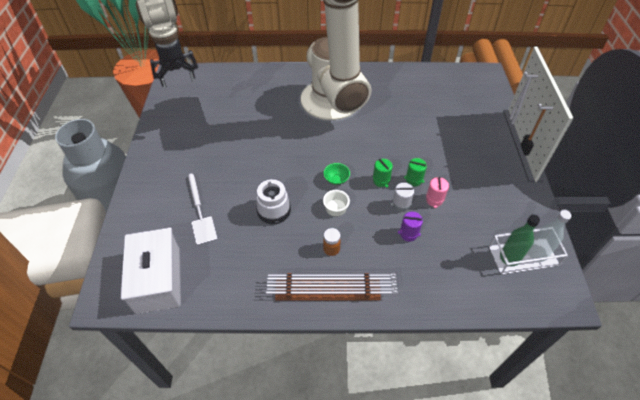

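View pics/top0.png

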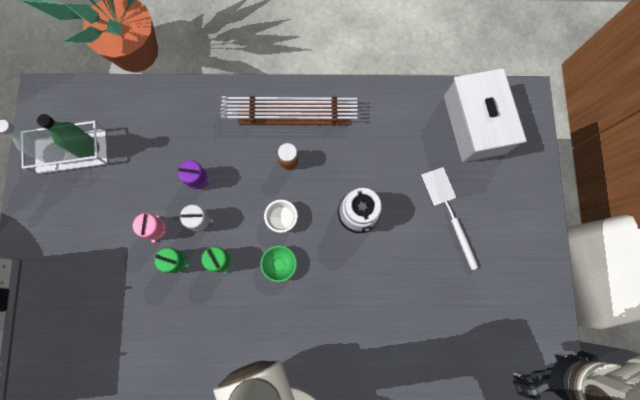

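The top view shows six cup-like things: green (169,260), green (215,259), pink (149,226), purple (192,174) and plain steel/white (192,217), plus the amber jar with its cap (288,157), which has no lugs. The steel one at (192,217), seen at (404,195) in scene, is the only cup that isn't a decoy colour. The grinder is at (362,208). I'll confirm this in an enlarged crop and measure.

```bash
cat > h.py <<'E'
import numpy as np,cv2
from workcell import bot
def KD(c):
    f=200/np.tan(np.radians(c['vfov']/2))
    return f
def ray(c,uv):
    f=KD(c);d=(np.array(uv,float)-[c['cx'],c['cy']])/f
    s=d.copy()
    for _ in range(20): s=d/(1+c['k1']*(s@s))
    T=c['camera_from_world'];R=T[:3,:3]
    return -R.T@T[:3,3],R.T@np.array([s[0],s[1],1])
def onz(c,uv,z):
    o,d=ray(c,uv);return o+d*(z-o[2])/d[2]
def proj(c,p):
    T=c['camera_from_world'];q=T[:3,:3]@np.array(p)+T[:3,3];s=q[:2]/q[2]
    return s*(1+c['k1']*(s@s))*KD(c)+[c['cx'],c['cy']]
E
python3 - <<'E'
from h import *
im=cv2.imread('pics/top0.png');c=bot.calibration('top')
a=cv2.resize(im[190:245,165:225],None,fx=7,fy=7,interpolation=cv2.INTER_CUBIC)
b=cv2.resize(im[180:235,335:392],None,fx=7,fy=7,interpolation=cv2.INTER_CUBIC)
cv2.imwrite('pics/crop0.png',np.hstack([a,b])[:, :800])
for n,uv,z in [('cup',(192,217),.088),('pink',(149,226),.088),('g1',(169,260),.088),('g2',(215,259),.088),('purple',(192,174),.088),('grinder',(362,206),.112),('ram',(281,216),.042),('bowl',(279,264),.036)]:
    print(n,onz(c,uv,z).round(3))
# rib: dark pixels within cup-top
g=im[205:228,178:206].max(2);m=(g<90).astype(np.uint8)
n,l,s,ct=cv2.connectedComponentsWithStats(m)
for i in range(1,n):print(s[i],ct[i]+[178,205])
E
```

```text
cup [0.526 0.221 0.088]
pink [0.504 0.323 0.088]
g1 [0.423 0.27  0.088]
g2 [0.425 0.161 0.088]
purple [0.634 0.227 0.088]
grinder [ 0.549 -0.189  0.112]
ram [0.537 0.009 0.042]
bowl [0.416 0.012 0.036]
[27  6  1  4  4] [205.  212.5]
[ 0 11  8 12 35] [179.74285714 223.8       ]
[ 4 10 20  2 39] [191.25641026 215.48717949]
[27 11  1  1  1] [205. 216.]
```

View pics/crop0.png

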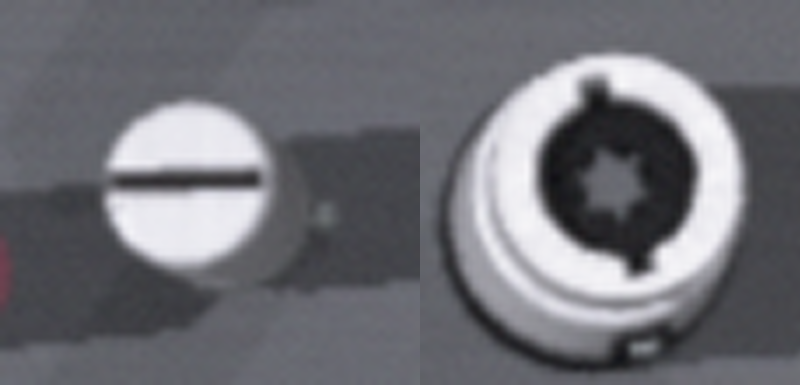

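The crop confirms it: the plain steel cup has its rib along the image's x, i.e. about world y. The grinder collar shows its two gaps at about (360,193) and (366,218) in the top image. Next I measure precisely.

```bash
python3 - <<'E'
from h import *
im=cv2.imread('pics/top0.png');c=bot.calibration('top')
def blob(m,off,near):
    n,l,s,ct=cv2.connectedComponentsWithStats(m.astype(np.uint8))
    i=min((i for i in range(1,n) if s[i][4]>60),key=lambda i:np.hypot(*(ct[i]+off-near)))
    cs,_=cv2.findContours((l==i).astype(np.uint8),cv2.RETR_EXTERNAL,cv2.CHAIN_APPROX_NONE)
    k=max(cs,key=len)[:,0]+off
    return k,s[i][4]
def circ(k,z):
    P=np.array([onz(c,p,z)[:2] for p in cv2.convexHull(k.astype(np.int32))[:,0]])
    (x,y),r=cv2.minEnclosingCircle(P.astype(np.float32)*1000);return x,y,r
g=im.min(2)
k,a=blob(g[195:240,172:215]>190,np.array([172,195]),(192,215));print('cuptop',a,circ(k,.088))
k,a=blob(im.max(2)[180:235,335:392]<85,np.array([335,180]),(362,206));print('hole',a,circ(k,.112))
# hole: gap tips
P=np.array([onz(c,p,.112)[:2] for p in k])*1000
m=P.mean(0);print(m)
m=(im.max(2)<85).astype(np.uint8);
ang=[onz(c,p,.112)[:2]*1000 for p in ((360,192.9),(366,217.9))];d=ang[0]-ang[1];print(ang,np.degrees(np.arctan2(d[1],d[0])),np.mean(ang,0))
# rib
rib=[onz(c,p,.092)[:2]*1000 for p in ((165+108/7,190+181/7),(165+262/7,190+178/7))];d=rib[1]-rib[0];print('rib',rib,np.degrees(np.arctan2(d[1],d[0])),np.mean(rib,0))
E
```

```text
cuptop 144 (539.922607421875, 223.94284057617188, 24.318683624267578)
hole 336 (551.7380981445312, -191.6453857421875, 32.3421630859375)
[ 550.78680449 -191.55389124]
[array([ 581.20800652, -185.13040998]), array([ 520.29010984, -198.11793983])] 12.035118961963189 [ 550.74905818 -191.62417491]
rib [array([528.50603402, 247.77413953]), array([529.57936723, 194.8195793 ])] -88.83883383443444 [529.04270063 221.29685941]
```

```bash
python3 -m crank '[{"gripper":85,"travel":[25,-10,-7],"twist":[0,0,0]},{"gripper":85,"travel":[49,-21,-14],"twist":[0,0,0]},{"gripper":85,"travel":[49,-21,-14],"twist":[0,0,0]},{"gripper":85,"travel":[49,-21,-14],"twist":[0,0,0]},{"gripper":85,"travel":[49,-21,-14],"twist":[0,0,0]},{"gripper":85,"travel":[49,-21,-14],"twist":[0,0,0]},{"gripper":85,"travel":[49,-21,-14],"twist":[0,0,0]},{"gripper":85,"travel":[25,-10,-7],"twist":[0,0,0]},{"gripper":85,"travel":[0,0,0],"twist":[0,0,0]}]'
cat > w.py <<'E'
from h import *
import sys
o=bot.get_obs();c=bot.calibration('wrist');im=bot.camera('wrist')[:,:,::-1]
n=sys.argv[1];cv2.imwrite(f'pics/{n}.png',im);np.save(f'pics/{n}.npy',c,allow_pickle=True)
print(o['time'],o['q'].round(1),o['ee_pos'].round(4),o['tcp_rot'].round(2),o['wrist_force'].round(1))
print('cam',(-c['camera_from_world'][:3,:3].T@c['camera_from_world'][:3,3]).round(3),'grinder proj',proj(c,(.5507,-.1916,.112)).round(1),'cup',proj(c,(.529,.221,.092)).round(1))
E
python3 w.py w0
```

```text
time: 1.23
ee_pos: [0.4674, -0.2521, 0.3291]
tcp_rot: [-180.0, 0.0, 21.2]
wrist_force: [-0.1, -0.8, -0.6]
opening: 0.085
grasp_force: 0.0
1.225 [-28.3   5.9  22.3 106.4   0.  130.4] [ 0.4674 -0.2521  0.3291] [-1.7998e+02  1.0000e-02  2.1240e+01] [-0.1 -0.8 -0.6]
cam [ 0.546 -0.223  0.472] grinder proj [294.6  72.3] cup [-88.2 -55.4]
```

View pics/w0.png

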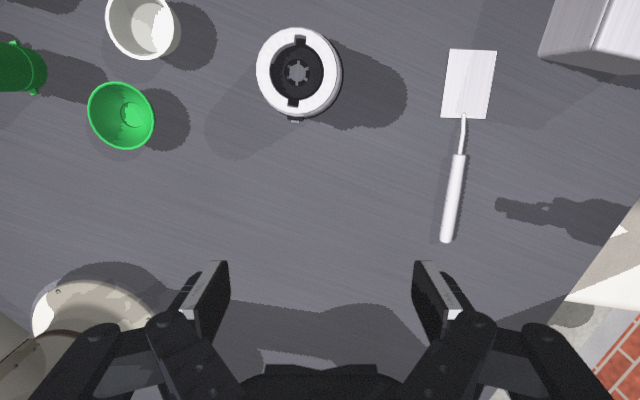

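The wrist view shows the collar centred near (298,72), with gap tips near (301,40) and (292,104). I'll measure that and move toward the cup.

```bash
cat > gr.py <<'E'
from h import *
import sys
n=sys.argv[1];im=cv2.imread(f'pics/{n}.png');c=np.load(f'pics/{n}.npy',allow_pickle=True).item()
u,v=proj(c,(.5507,-.1916,.112)).astype(int);R=50
u0,v0=max(u-R,0),max(v-R,0);m=(im.max(2)[v0:v+R,u0:u+R]<110).astype(np.uint8)
_,l,s,ct=cv2.connectedComponentsWithStats(m)
i=l[v-v0+12,u-u0+12] or l[v-v0-14,u-u0-10];k=cv2.findContours((l==i).astype(np.uint8),0,1)[0][0][:,0]+[u0,v0]
P=np.array([onz(c,p,.112)[:2]*1000 for p in k])
(x,y),r=cv2.minEnclosingCircle(P.astype(np.float32));print('hole+gaps',x,y,r,s[i])
d=P-[x,y];t=d[np.hypot(*d.T)>31.5];a=np.degrees(np.arctan2(t[:,1],t[:,0]));print(np.c_[a,np.hypot(*t.T)].round(1).tolist())
# collar outer: bright blob
m=(im.min(2)[v0:v+R,u0:u+R]>150).astype(np.uint8);_,l,s,ct=cv2.connectedComponentsWithStats(m)
i=1+s[1:,4].argmax();k=cv2.findContours((l==i).astype(np.uint8),0,1)[0][0]+[u0,v0]
P=np.array([onz(c,p,.112)[:2]*1000 for p in k[:,0]]);print('collar',cv2.minEnclosingCircle(P.astype(np.float32)),s[i])
E
python3 gr.py w0
python3 -m crank '[{"gripper":85,"travel":[15,-22,5],"twist":[0,0,-0.026]},{"gripper":85,"travel":[30,-43,10],"twist":[0,0,-0.052]},{"gripper":85,"travel":[30,-43,10],"twist":[0,0,-0.052]},{"gripper":85,"travel":[30,-43,10],"twist":[0,0,-0.052]},{"gripper":85,"travel":[30,-43,10],"twist":[0,0,-0.052]},{"gripper":85,"travel":[30,-43,10],"twist":[0,0,-0.052]},{"gripper":85,"travel":[30,-43,10],"twist":[0,0,-0.052]},{"gripper":85,"travel":[30,-43,10],"twist":[0,0,-0.052]},{"gripper":85,"travel":[15,-22,5],"twist":[0,0,-0.026]},{"gripper":85,"travel":[0,0,0],"twist":[0,0,0]}]'
python3 w.py w1
```

```text
hole+gaps 551.9216918945312 -194.14044189453125 34.870872497558594 [  26   14   54   71 2291]
[[22.2, 34.3], [24.0, 33.4], [24.1, 32.5], [24.3, 31.5], [-178.3, 31.9], [-177.7, 32.9], [-177.2, 33.9], [-175.0, 34.6], [-173.3, 34.3], [-171.6, 34.1], [-169.5, 34.9], [-167.8, 34.7], [-166.0, 34.5], [-164.2, 34.4], [-162.4, 34.3], [-160.6, 34.3], [-160.6, 33.2], [-160.7, 32.2], [5.7, 31.7], [6.2, 32.6], [6.5, 33.5], [6.9, 34.4], [8.6, 34.2], [10.5, 34.9], [12.1, 34.7], [13.8, 34.6], [15.5, 34.4], [17.1, 34.4], [18.8, 34.3], [20.5, 34.3]]
collar ((551.5501098632812, -194.2250518798828), 44.02043151855469) [  12    5   84   89 3174]
time: 2.52
ee_pos: [0.4892, 0.1635, 0.2484]
tcp_rot: [-180.0, 0.1, 45.0]
wrist_force: [0.6, -0.2, -1.1]
opening: 0.0849
grasp_force: 0.0
2.525 [ 18.5   0.8   7.6  96.9  -0.  153.5] [0.4892 0.1635 0.2484] [-1.7996e+02  8.0000e-02  4.4990e+01] [ 0.6 -0.2 -1.1]
cam [0.549 0.221 0.391] grinder proj [579.7 361.2] cup [305.5 105. ]
```

View pics/w1.png

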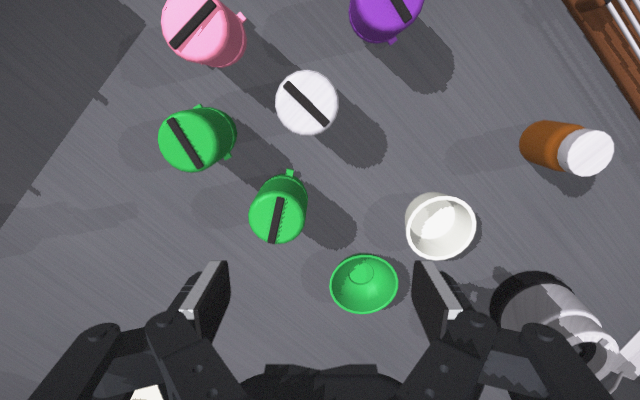

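The wrist view shows the steel cup's top disc at about (307,102) with its rib running from (288,86) to (326,122), clear of its neighbours. I measure it and compute the approach.

```bash
python3 - <<'E'
from h import *
im=cv2.imread('pics/w1.png');c=np.load('pics/w1.npy',allow_pickle=True).item()
u0,v0=262,60;s=im[v0:145,u0:350]
m=(s.min(2)>140).astype(np.uint8);_,l,st,_=cv2.connectedComponentsWithStats(m);
k=np.vstack([cv2.findContours((l==i).astype(np.uint8),0,1)[0][0][:,0] for i in range(1,len(st)) if st[i,4]>200])+[u0,v0]
P=np.array([onz(c,p,.088)[:2]*1000 for p in k]);(x,y),r=cv2.minEnclosingCircle(P.astype(np.float32));print('cup',x,y,r)
d=np.zeros_like(m);cv2.circle(d,(307-u0,102-v0),27,1,-1);d&=(s.max(2)<70)
q=np.argwhere(d)[:,::-1]+[u0,v0];Q=np.array([onz(c,p,.092)[:2]*1000 for p in q])
vx,vy,a,b=cv2.fitLine(Q.astype(np.float32),cv2.DIST_L2,0,.01,.01).ravel();print('rib',Q.mean(0),np.degrees(np.arctan2(vy,vx)))
o=bot.get_obs();p=o['ee_pos'][:2]*1000;t=np.radians(o['tcp_rot'][2])
for C in((x,y),Q.mean(0)):
    e=C-p;print('tool',e@[np.cos(t),np.sin(t)],e@[np.sin(t),-np.cos(t)])
E
```

```text
cup 530.3894653320312 221.8065948486328 28.808055877685547
rib [530.20619812 222.28256736] -88.778046
tool 70.7431742067379 -13.069242619473297
tool 70.94940460512923 -13.535724907721354
```

```bash
python3 -m crank '[{"gripper":85,"travel":[35,-6,20],"twist":[0,0,0]},{"gripper":85,"travel":[36,-7,30],"twist":[0,0,0]},{"gripper":85,"travel":[0,0,40],"twist":[0,0,0]},{"gripper":85,"travel":[0,0,45],"twist":[0,0,0]},{"gripper":85,"travel":[0,0,45],"twist":[0,0,0]},{"gripper":85,"travel":[0,0,25],"twist":[0,0,0]},{"gripper":85,"travel":[0,0,8],"twist":[0,0,0]},{"gripper":85,"travel":[0,0,0],"twist":[0,0,0]}]' 50
python3 -m crank '[{"gripper":50,"travel":[0,0,0],"twist":[0,0,0]},{"gripper":50,"travel":[0,0,0],"twist":[0,0,0]},{"gripper":50,"travel":[0,0,0],"twist":[0,0,0]},{"gripper":50,"travel":[0,0,0],"twist":[0,0,0]},{"gripper":50,"travel":[0,0,0],"twist":[0,0,0]},{"gripper":50,"travel":[0,0,0],"twist":[0,0,0]}]' 50
python3 w.py w2
```

```text
time: 3.58
ee_pos: [0.5313, 0.2216, 0.0368]
tcp_rot: [180.0, -0.0, 44.8]
wrist_force: [-0.4, 0.0, 0.5]
opening: 0.0849
grasp_force: 0.0
time: 4.32
ee_pos: [0.5317, 0.223, 0.038]
tcp_rot: [179.9, -0.1, 44.9]
wrist_force: [-0.5, -1.3, 5.8]
opening: 0.0589
grasp_force: 54.3
4.325 [ 22.8   9.1  -6.8  73.9  -0.  157.8] [0.5317 0.223  0.038 ] [ 1.7993e+02 -1.3000e-01  4.4910e+01] [-0.5 -1.3  5.8]
cam [0.591 0.281 0.181] grinder proj [793.6 694.3] cup [315.7 350.4]
```

```bash
python3 -m crank '[{"gripper":50,"travel":[0,0,-20],"twist":[0,0,0]},{"gripper":50,"travel":[0,0,-45],"twist":[0,0,0]},{"gripper":50,"travel":[0,0,-50],"twist":[0,0,0]},{"gripper":50,"travel":[-17,18,-35],"twist":[0,0,0]},{"gripper":50,"travel":[-35,38,-10],"twist":[0,0,0]},{"gripper":50,"travel":[-35,38,0],"twist":[0,0,0]},{"gripper":50,"travel":[-35,38,0],"twist":[0,0,0]},{"gripper":50,"travel":[-35,38,0],"twist":[0,0,0]},{"gripper":50,"travel":[-35,38,0],"twist":[0,0,0]},{"gripper":50,"travel":[-35,38,0],"twist":[0,0,0]},{"gripper":50,"travel":[-35,38,0],"twist":[0,0,0]},{"gripper":50,"travel":[-18,23,0],"twist":[0,0,0]}]' 50
python3 -m crank '[{"gripper":50,"travel":[0,0,0],"twist":[0,0,-0.12]},{"gripper":50,"travel":[0,0,0],"twist":[0,0,-0.17]},{"gripper":50,"travel":[0,0,0],"twist":[0,0,-0.17]},{"gripper":50,"travel":[0,0,0],"twist":[0,0,-0.17]},{"gripper":50,"travel":[0,0,0],"twist":[0,0,-0.17]},{"gripper":50,"travel":[0,0,0],"twist":[0,0,-0.17]},{"gripper":50,"travel":[0,0,0],"twist":[0,0,-0.17]},{"gripper":50,"travel":[0,0,0],"twist":[0,0,-0.17]},{"gripper":50,"travel":[0,0,0],"twist":[0,0,-0.17]},{"gripper":50,"travel":[0,0,0],"twist":[0,0,-0.17]},{"gripper":50,"travel":[0,0,0],"twist":[0,0,-0.12]},{"gripper":50,"travel":[0,0,0],"twist":[0,0,0]}]'
cat > s.py <<'E'
from h import *
o=bot.get_obs();t=np.radians(o['tcp_rot'][2])
print(round(o['time'],2),'pos',(o['ee_pos']*1000).round(1),'rot',o['tcp_rot'].round(1),'lug',round((o['tcp_rot'][2]+46.2)%180,1),'F',o['wrist_force'].round(1),'T',o['torque'].round(2),'open',round(o['opening']*1000,1),'q6',o['q'][5].round(1))
ce=o['ee_pos'][:2]*1000-1.7*np.array([np.cos(t),np.sin(t)]);e=np.array([551.7,-193.7])-ce
print('go tool',(e@[np.cos(t),np.sin(t)]).round(1),(e@[np.sin(t),-np.cos(t)]).round(1),'under-z',(o['ee_pos'][2]*1000-38).round(1))
E
python3 s.py
python3 - <<'E'
from h import *
cv2.imwrite('pics/top1.png',cv2.resize(bot.camera('top')[140:280,270:470,::-1],None,fx=3,fy=3,interpolation=cv2.INTER_CUBIC))
cv2.imwrite('pics/sc1.png',cv2.resize(bot.camera('scene')[110:240,200:340,::-1],None,fx=4,fy=4,interpolation=cv2.INTER_CUBIC))
E
```

```text
time: 5.88
ee_pos: [0.5489, -0.1948, 0.1962]
tcp_rot: [-180.0, 0.0, 44.8]
wrist_force: [-0.5, 0.5, -3.4]
opening: 0.0586
grasp_force: 54.9
time: 7.38
ee_pos: [0.5493, -0.1924, 0.1963]
tcp_rot: [-180.0, -0.0, 146.3]
wrist_force: [-0.7, 0.6, -2.7]
opening: 0.0589
grasp_force: 54.9
7.38 pos [ 549.3 -192.4  196.3] rot [-180.    -0.   146.3] lug 12.5 F [-0.7  0.6 -2.7] T [-0.03  0.06  0.03] open 58.9 q6 14.4
go tool -1.0 0.2 under-z 158.3
```

View pics/sc1.png

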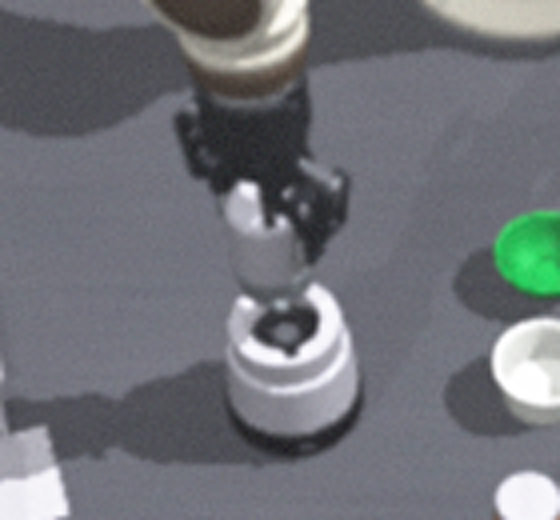

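The crop shows the cup held upright above the collar hole at about (270,290). I'll lower it now, gently at the end.

```bash
python3 -m crank '[{"gripper":50,"travel":[-1,0,15],"twist":[0,0,0]},{"gripper":50,"travel":[0,0,20],"twist":[0,0,0]},{"gripper":50,"travel":[0,0,10],"twist":[0,0,0]},{"gripper":50,"travel":[0,0,3],"twist":[0,0,0]},{"gripper":50,"travel":[0,0,2],"twist":[0,0,0]},{"gripper":50,"travel":[0,0,1],"twist":[0,0,0]},{"gripper":50,"travel":[0,0,0],"twist":[0,0,0]}]'; python3 s.py
python3 -m crank '[{"gripper":50,"travel":[0,0,1],"twist":[0,0,0]},{"gripper":50,"travel":[0,0,1],"twist":[0,0,0]},{"gripper":50,"travel":[0,0,0],"twist":[0,0,0]}]'; python3 s.py
```

```text
time: 8.35
ee_pos: [0.5502, -0.1929, 0.1468]
tcp_rot: [180.0, 0.1, 146.3]
wrist_force: [-4.2, 3.6, 5.7]
opening: 0.0584
grasp_force: 56.0
8.35 pos [ 550.2 -192.9  146.8] rot [1.800e+02 1.000e-01 1.463e+02] lug 12.5 F [-4.2  3.6  5.7] T [ 0.54  1.1  -0.09] open 58.4 q6 14.4
go tool -0.0 0.2 under-z 108.8
time: 8.72
ee_pos: [0.5503, -0.1924, 0.144]
tcp_rot: [179.9, 0.0, 146.3]
wrist_force: [-1.4, 4.2, -0.0]
opening: 0.059
grasp_force: 55.0
8.72 pos [ 550.3 -192.4  144. ] rot [179.9   0.  146.3] lug 12.5 F [-1.4  4.2 -0. ] T [1.13 0.46 0.01] open 59.0 q6 14.3
go tool -0.2 -0.3 under-z 106.0
```

```bash
python3 -m crank '[{"gripper":50,"travel":[0.4,-0.3,0.5],"twist":[0,0,0]},{"gripper":50,"travel":[0,0,0.5],"twist":[0,0,0]},{"gripper":50,"travel":[0,0,0],"twist":[0,0,0]}]'; python3 s.py
python3 -m crank '[{"gripper":50,"travel":[0,0,0.7],"twist":[0,0,0]},{"gripper":50,"travel":[0,0,0.7],"twist":[0,0,0]},{"gripper":50,"travel":[0,0,0],"twist":[0,0,0]}]'; python3 s.py
```

```text
time: 9.1
ee_pos: [0.55, -0.1924, 0.1429]
tcp_rot: [179.9, 0.0, 146.4]
wrist_force: [-1.5, 4.7, -0.8]
opening: 0.0592
grasp_force: 55.2
9.1 pos [ 550.  -192.4  142.9] rot [179.9   0.  146.4] lug 12.6 F [-1.5  4.7 -0.8] T [1.35 0.11 0.13] open 59.2 q6 14.3
go tool -0.4 -0.2 under-z 104.9
time: 9.48
ee_pos: [0.5499, -0.1923, 0.1414]
tcp_rot: [179.9, -0.0, 146.4]
wrist_force: [-1.2, 6.1, -1.2]
opening: 0.059
grasp_force: 55.3
9.47 pos [ 549.9 -192.3  141.4] rot [179.9  -0.  146.4] lug 12.6 F [-1.2  6.1 -1.2] T [1.33 0.18 0.19] open 59.0 q6 14.3
go tool -0.6 -0.2 under-z 103.4
```

```bash
python3 -m crank '[{"gripper":50,"travel":[0.4,0.6,0.5],"twist":[0,0,0]},{"gripper":50,"travel":[0,0,0.5],"twist":[0,0,0]},{"gripper":50,"travel":[0,0,0.5],"twist":[0,0,0]},{"gripper":50,"travel":[0,0,0],"twist":[0,0,0]}]'; python3 s.py
python3 -m crank '[{"gripper":50,"travel":[0,0,0.7],"twist":[0,0,0]},{"gripper":50,"travel":[0,0,0.7],"twist":[0,0,0]},{"gripper":50,"travel":[0,0,0],"twist":[0,0,0]}]'; python3 s.py
```

```text
time: 9.98
ee_pos: [0.5498, -0.1921, 0.1394]
tcp_rot: [180.0, -0.0, 146.3]
wrist_force: [-0.7, 5.1, -0.5]
opening: 0.059
grasp_force: 55.3
9.97 pos [ 549.8 -192.1  139.4] rot [180.   -0.  146.3] lug 12.5 F [-0.7  5.1 -0.5] T [1.17 0.08 0.17] open 59.0 q6 14.4
go tool -0.8 -0.2 under-z 101.4
time: 10.35
ee_pos: [0.5496, -0.1921, 0.1379]
tcp_rot: [180.0, -0.0, 146.3]
wrist_force: [0.0, 4.7, -0.4]
opening: 0.0588
grasp_force: 55.3
10.35 pos [ 549.6 -192.1  137.9] rot [180.   -0.  146.3] lug 12.5 F [ 0.   4.7 -0.4] T [1.23 0.14 0.22] open 58.8 q6 14.4
go tool -0.9 -0.2 under-z 99.9
```

```bash
python3 -m crank '[{"gripper":50,"travel":[0.5,0.8,0],"twist":[0,0,-0.012]},{"gripper":50,"travel":[0,0,0],"twist":[0,0,0]}]'; python3 s.py
python3 -m crank '[{"gripper":50,"travel":[0,0,0.7],"twist":[0,0,0]},{"gripper":50,"travel":[0,0,0.7],"twist":[0,0,0]},{"gripper":50,"travel":[0,0,0],"twist":[0,0,0]}]'; python3 s.py
```

```text
time: 10.6
ee_pos: [0.5497, -0.1919, 0.1378]
tcp_rot: [-179.9, 0.0, 147.0]
wrist_force: [-0.8, 0.8, -3.0]
opening: 0.0592
grasp_force: 55.1
10.6 pos [ 549.7 -191.9  137.8] rot [-179.9    0.   147. ] lug 13.2 F [-0.8  0.8 -3. ] T [ 0.01  0.02 -0.05] open 59.2 q6 13.8
go tool -1.0 -0.4 under-z 99.8
time: 10.98
ee_pos: [0.5498, -0.1918, 0.137]
tcp_rot: [-180.0, 0.1, 147.0]
wrist_force: [-0.6, -2.3, 2.2]
opening: 0.0591
grasp_force: 55.2
10.97 pos [ 549.8 -191.8  137. ] rot [-1.80e+02  1.00e-01  1.47e+02] lug 13.2 F [-0.6 -2.3  2.2] T [-0.46  0.3   0.05] open 59.1 q6 13.8
go tool -1.0 -0.6 under-z 99.0
```

```bash
python3 -m crank '[{"gripper":50,"travel":[-0.1,-0.2,1],"twist":[0,0,0]},{"gripper":50,"travel":[0,0,1],"twist":[0,0,0]},{"gripper":50,"travel":[0,0,1],"twist":[0,0,0]},{"gripper":50,"travel":[0,0,0],"twist":[0,0,0]}]'; python3 s.py
python3 -m crank '[{"gripper":50,"travel":[0,0,1],"twist":[0,0,0]},{"gripper":50,"travel":[0,0,1],"twist":[0,0,0]},{"gripper":50,"travel":[0,0,0],"twist":[0,0,0]}]'; python3 s.py
```

```text
time: 11.48
ee_pos: [0.5498, -0.1918, 0.1339]
tcp_rot: [-180.0, 0.0, 147.0]
wrist_force: [-1.1, -1.2, 5.7]
opening: 0.059
grasp_force: 55.4
11.47 pos [ 549.8 -191.8  133.9] rot [-180.    0.  147.] lug 13.2 F [-1.1 -1.2  5.7] T [-0.41  0.34 -0.05] open 59.0 q6 13.8
go tool -0.9 -0.6 under-z 95.9
time: 11.85
ee_pos: [0.5499, -0.1918, 0.1323]
tcp_rot: [180.0, 0.1, 147.0]
wrist_force: [-1.3, -2.6, 7.1]
opening: 0.059
grasp_force: 55.5
11.85 pos [ 549.9 -191.8  132.3] rot [1.80e+02 1.00e-01 1.47e+02] lug 13.2 F [-1.3 -2.6  7.1] T [-0.32  0.4   0.02] open 59.0 q6 13.8
go tool -0.9 -0.6 under-z 94.3
```

```bash
python3 -m crank '[{"gripper":50,"travel":[0,-0.2,1],"twist":[0,0,0]},{"gripper":50,"travel":[0,0,1],"twist":[0,0,0]},{"gripper":50,"travel":[0,0,0],"twist":[0,0,0]}]'; python3 s.py
```

```text
time: 12.22
ee_pos: [0.5499, -0.1918, 0.1306]
tcp_rot: [180.0, 0.1, 147.0]
wrist_force: [-1.8, -0.8, 9.2]
opening: 0.0591
grasp_force: 55.6
12.22 pos [ 549.9 -191.8  130.6] rot [1.80e+02 1.00e-01 1.47e+02] lug 13.2 F [-1.8 -0.8  9.2] T [-0.15  0.51  0.03] open 59.1 q6 13.8
go tool -0.8 -0.6 under-z 92.6
```

```bash
python3 -m crank '[{"gripper":50,"travel":[0,0,0.5],"twist":[0,0,0]},{"gripper":50,"travel":[0,0.08,0],"twist":[0,0,0.04]},{"gripper":50,"travel":[0,0.08,0],"twist":[0,0,0.04]},{"gripper":50,"travel":[0,0,0],"twist":[0,0,0]}]'; python3 s.py
```

```text
time: 12.72
ee_pos: [0.5502, -0.1916, 0.1304]
tcp_rot: [179.9, 0.1, 142.4]
wrist_force: [-0.5, 0.2, 9.9]
opening: 0.0593
grasp_force: 56.2
12.72 pos [ 550.2 -191.6  130.4] rot [1.799e+02 1.000e-01 1.424e+02] lug 8.6 F [-0.5  0.2  9.9] T [-0.04  0.36 -0.12] open 59.3 q6 18.4
go tool -0.8 -0.7 under-z 92.4
```

```bash
python3 -m crank '[{"gripper":50,"travel":[0,0.12,0],"twist":[0,0,0.06]},{"gripper":50,"travel":[0,0.12,0],"twist":[0,0,0.06]},{"gripper":50,"travel":[0,0,0],"twist":[0,0,0]}]'; python3 s.py
```

```text
time: 13.1
ee_pos: [0.5504, -0.1914, 0.1304]
tcp_rot: [179.9, 0.1, 135.5]
wrist_force: [-0.7, -0.8, 9.6]
opening: 0.0591
grasp_force: 56.1
13.1 pos [ 550.4 -191.4  130.4] rot [1.799e+02 1.000e-01 1.355e+02] lug 1.7 F [-0.7 -0.8  9.6] T [-0.01  0.26 -0.08] open 59.1 q6 25.3
go tool -0.8 -0.8 under-z 92.4
```

```bash
for i in 1; do python3 -m crank '[{"gripper":50,"travel":[0,0.16,0],"twist":[0,0,0.08]},{"gripper":50,"travel":[0,0.16,0],"twist":[0,0,0.08]},{"gripper":50,"travel":[0,0.16,0],"twist":[0,0,0.08]},{"gripper":50,"travel":[0,0.16,0],"twist":[0,0,0.08]},{"gripper":50,"travel":[0,0.16,0],"twist":[0,0,0.08]},{"gripper":50,"travel":[0,0,0],"twist":[0,0,0]}]'; python3 s.py; done
```

```text
time: 13.85
ee_pos: [0.5511, -0.191, 0.1304]
tcp_rot: [179.9, 0.1, 112.6]
wrist_force: [-0.8, -0.7, 9.4]
opening: 0.0591
grasp_force: 56.1
13.85 pos [ 551.1 -191.   130.4] rot [1.799e+02 1.000e-01 1.126e+02] lug 158.8 F [-0.8 -0.7  9.4] T [ 0.03  0.24 -0.11] open 59.1 q6 48.3
go tool -1.0 -0.5 under-z 92.4
```

```bash
python3 -m crank '[{"gripper":50,"travel":[0,0.16,0],"twist":[0,0,0.08]},{"gripper":50,"travel":[0,0.16,0],"twist":[0,0,0.08]},{"gripper":50,"travel":[0,0.16,0],"twist":[0,0,0.08]},{"gripper":50,"travel":[0,0.16,0],"twist":[0,0,0.08]},{"gripper":50,"travel":[0,0.16,0],"twist":[0,0,0.08]},{"gripper":50,"travel":[0,0.16,0],"twist":[0,0,0.08]},{"gripper":50,"travel":[0,0.16,0],"twist":[0,0,0.08]},{"gripper":50,"travel":[0,0,0],"twist":[0,0,0]}]'; python3 s.py
python3 -m crank '[{"gripper":50,"travel":[0,0.1,0],"twist":[0,0,0.05]},{"gripper":50,"travel":[0,0.1,0],"twist":[0,0,0.05]},{"gripper":50,"travel":[0,0.1,0],"twist":[0,0,0.05]},{"gripper":50,"travel":[0,0,0],"twist":[0,0,0]}]'; python3 s.py
```

```text
time: 14.85
ee_pos: [0.5522, -0.1908, 0.1304]
tcp_rot: [179.9, -0.0, 80.5]
wrist_force: [-0.9, -0.4, 9.8]
opening: 0.0592
grasp_force: 56.2
14.85 pos [ 552.2 -190.8  130.4] rot [179.9  -0.   80.5] lug 126.7 F [-0.9 -0.4  9.8] T [ 0.03  0.26 -0.12] open 59.2 q6 80.4
go tool -1.3 0.0 under-z 92.4
time: 15.35
ee_pos: [0.5525, -0.1908, 0.1304]
tcp_rot: [179.9, -0.0, 71.9]
wrist_force: [-0.5, 0.1, 9.6]
opening: 0.059
grasp_force: 56.1
15.35 pos [ 552.5 -190.8  130.4] rot [179.9  -0.   71.9] lug 118.1 F [-0.5  0.1  9.6] T [ 0.06  0.27 -0.11] open 59.0 q6 89.0
go tool -1.3 0.2 under-z 92.4
```

```bash
python3 -m crank '[{"gripper":50,"travel":[0,0.1,0],"twist":[0,0,0.05]},{"gripper":50,"travel":[0,0.1,0],"twist":[0,0,0.05]},{"gripper":50,"travel":[0,0.1,0],"twist":[0,0,0.05]},{"gripper":50,"travel":[0,0.06,0],"twist":[0,0,0.03]},{"gripper":50,"travel":[0,0,0],"twist":[0,0,0]}]'; python3 s.py
python3 -m crank '[{"gripper":50,"travel":[0,0.04,0],"twist":[0,0,0.02]},{"gripper":50,"travel":[0,0.04,0],"twist":[0,0,0.02]},{"gripper":50,"travel":[0,0,0],"twist":[0,0,0]}]'; python3 s.py
```

```text
time: 15.98
ee_pos: [0.5528, -0.1909, 0.1304]
tcp_rot: [179.9, -0.1, 61.6]
wrist_force: [-0.5, 0.5, 10.5]
opening: 0.0589
grasp_force: 56.1
15.97 pos [ 552.8 -190.9  130.4] rot [ 1.799e+02 -1.000e-01  6.160e+01] lug 107.8 F [-0.5  0.5 10.5] T [ 0.06  0.22 -0.07] open 58.9 q6 99.3
go tool -1.3 0.3 under-z 92.4
time: 16.35
ee_pos: [0.5529, -0.191, 0.1304]
tcp_rot: [179.9, -0.1, 59.3]
wrist_force: [-0.2, -0.3, 10.2]
opening: 0.059
grasp_force: 56.1
16.35 pos [ 552.9 -191.   130.4] rot [ 1.799e+02 -1.000e-01  5.930e+01] lug 105.5 F [-0.2 -0.3 10.2] T [ 0.08  0.18 -0.08] open 59.0 q6 101.6
go tool -1.3 0.3 under-z 92.4
```

```bash
python3 -m crank '[{"gripper":50,"travel":[0,0.03,0],"twist":[0,0,0.017]},{"gripper":50,"travel":[0,0.03,0],"twist":[0,0,0.017]},{"gripper":50,"travel":[0,0,0],"twist":[0,0,0]}]'; python3 s.py
python3 -m crank '[{"gripper":50,"travel":[0,0.03,0],"twist":[0,0,0.017]},{"gripper":50,"travel":[0,0,0],"twist":[0,0,0]}]'; python3 s.py
python3 -m crank '[{"gripper":50,"travel":[0,0.03,0],"twist":[0,0,0.017]},{"gripper":50,"travel":[0,0,0],"twist":[0,0,0]}]'; python3 s.py
```

```text
time: 16.73
ee_pos: [0.553, -0.191, 0.1304]
tcp_rot: [179.9, -0.1, 57.4]
wrist_force: [-1.0, -0.3, 11.2]
opening: 0.059
grasp_force: 56.1
16.73 pos [ 553.  -191.   130.4] rot [ 1.799e+02 -1.000e-01  5.740e+01] lug 103.6 F [-1.  -0.3 11.2] T [-0.02  0.14 -0.09] open 59.0 q6 103.5
go tool -1.2 0.4 under-z 92.4
time: 16.98
ee_pos: [0.553, -0.191, 0.1304]
tcp_rot: [179.9, -0.1, 56.4]
wrist_force: [-0.5, -0.5, 9.4]
opening: 0.0593
grasp_force: 56.1
16.98 pos [ 553.  -191.   130.4] rot [ 1.799e+02 -1.000e-01  5.640e+01] lug 102.6 F [-0.5 -0.5  9.4] T [ 0.03  0.17 -0.16] open 59.3 q6 104.5
go tool -1.3 0.4 under-z 92.4
time: 17.23
ee_pos: [0.553, -0.191, 0.1304]
tcp_rot: [179.9, -0.1, 55.4]
wrist_force: [-0.6, -0.5, 10.2]
opening: 0.0589
grasp_force: 56.1
17.23 pos [ 553.  -191.   130.4] rot [ 1.799e+02 -1.000e-01  5.540e+01] lug 101.6 F [-0.6 -0.5 10.2] T [ 0.    0.15 -0.13] open 58.9 q6 105.5
go tool -1.3 0.4 under-z 92.4
```

```bash
python3 -m crank '[{"gripper":50,"travel":[0,0.03,0],"twist":[0,0,0.017]},{"gripper":50,"travel":[0,0,0],"twist":[0,0,0]}]'; python3 s.py
python3 -m crank '[{"gripper":50,"travel":[0,0.03,0],"twist":[0,0,0.017]},{"gripper":50,"travel":[0,0,0],"twist":[0,0,0]}]'; python3 s.py
```

```text
time: 17.48
ee_pos: [0.553, -0.191, 0.1304]
tcp_rot: [179.9, -0.1, 54.5]
wrist_force: [-0.9, 0.0, 9.9]
opening: 0.0591
grasp_force: 56.1
17.48 pos [ 553.  -191.   130.4] rot [ 1.799e+02 -1.000e-01  5.450e+01] lug 100.7 F [-0.9  0.   9.9] T [-0.04  0.23  0.  ] open 59.1 q6 106.4
go tool -1.2 0.5 under-z 92.4
time: 17.73
ee_pos: [0.5529, -0.1911, 0.1304]
tcp_rot: [179.9, -0.0, 53.6]
wrist_force: [-1.2, -0.7, 9.8]
opening: 0.0585
grasp_force: 56.2
17.73 pos [ 552.9 -191.1  130.4] rot [179.9  -0.   53.6] lug 99.8 F [-1.2 -0.7  9.8] T [-0.08  0.46  0.8 ] open 58.5 q6 107.4
go tool -1.1 0.6 under-z 92.4
```

The stop is reached (torque rises to 0.8). I back off slightly and then ease up into the notch.

```bash
python3 -m crank '[{"gripper":50,"travel":[0,-0.05,0],"twist":[0,0,-0.026]},{"gripper":50,"travel":[0,0,0],"twist":[0,0,0]}]'; python3 s.py
python3 -m crank '[{"gripper":50,"travel":[0,0,-1],"twist":[0,0,0]},{"gripper":50,"travel":[0,0,-1],"twist":[0,0,0]},{"gripper":50,"travel":[0,0,-1],"twist":[0,0,0]},{"gripper":50,"travel":[0,0,0],"twist":[0,0,0]}]'; python3 s.py
```

```text
time: 17.98
ee_pos: [0.5529, -0.191, 0.1304]
tcp_rot: [179.9, -0.1, 55.0]
wrist_force: [-0.7, -0.1, 9.4]
opening: 0.0592
grasp_force: 56.2
17.98 pos [ 552.9 -191.   130.4] rot [ 1.799e+02 -1.000e-01  5.500e+01] lug 101.2 F [-0.7 -0.1  9.4] T [0.02 0.32 0.12] open 59.2 q6 105.9
go tool -1.2 0.6 under-z 92.4
time: 18.48
ee_pos: [0.5529, -0.191, 0.1329]
tcp_rot: [179.9, -0.1, 55.0]
wrist_force: [0.5, -0.0, 7.4]
opening: 0.0593
grasp_force: 56.1
18.48 pos [ 552.9 -191.   132.9] rot [ 1.799e+02 -1.000e-01  5.500e+01] lug 101.2 F [ 0.5 -0.   7.4] T [-0.08  0.04  0.1 ] open 59.3 q6 105.9
go tool -1.2 0.6 under-z 94.9
```

```bash
python3 -m crank '[{"gripper":50,"travel":[0,0,-0.7],"twist":[0,0,0]},{"gripper":50,"travel":[0,0,-0.7],"twist":[0,0,0]},{"gripper":50,"travel":[0,0,0],"twist":[0,0,0]}]'; python3 s.py
python3 -m crank '[{"gripper":50,"travel":[0,0,-0.5],"twist":[0,0,0]},{"gripper":50,"travel":[0,0,-0.5],"twist":[0,0,0]},{"gripper":50,"travel":[0,0,0],"twist":[0,0,0]}]'; python3 s.py
```

```text
time: 18.85
ee_pos: [0.5529, -0.191, 0.1341]
tcp_rot: [179.9, -0.1, 55.0]
wrist_force: [0.4, -1.7, 5.8]
opening: 0.0588
grasp_force: 55.9
18.85 pos [ 552.9 -191.   134.1] rot [ 1.799e+02 -1.000e-01  5.500e+01] lug 101.2 F [ 0.4 -1.7  5.8] T [-0.17 -0.18  0.11] open 58.8 q6 105.9
go tool -1.2 0.6 under-z 96.1
time: 19.23
ee_pos: [0.5528, -0.191, 0.1345]
tcp_rot: [180.0, -0.0, 55.0]
wrist_force: [2.7, -1.1, 3.0]
opening: 0.0589
grasp_force: 55.4
19.23 pos [ 552.8 -191.   134.5] rot [180.  -0.  55.] lug 101.2 F [ 2.7 -1.1  3. ] T [-0.22 -0.82  0.09] open 58.9 q6 105.9
go tool -1.1 0.6 under-z 96.5
```

```bash
python3 -m crank '[{"gripper":64,"travel":[0,0,0],"twist":[0,0,0]},{"gripper":85,"travel":[0,0,0],"twist":[0,0,0]},{"gripper":85,"travel":[0,0,0],"twist":[0,0,0]},{"gripper":85,"travel":[0,0,0],"twist":[0,0,0]},{"gripper":85,"travel":[0,0,0],"twist":[0,0,0]}]'; python3 s.py
python3 -m crank '[{"gripper":85,"travel":[0,0,-10],"twist":[0,0,0]},{"gripper":85,"travel":[0,0,-30],"twist":[0,0,0]},{"gripper":85,"travel":[0,0,-40],"twist":[0,0,0]},{"gripper":85,"travel":[0,0,-40],"twist":[0,0,0]},{"gripper":85,"travel":[-45,0,-20],"twist":[0,0,0]},{"gripper":85,"travel":[-45,0,0],"twist":[0,0,0]},{"gripper":85,"travel":[-20,0,0],"twist":[0,0,0]},{"gripper":85,"travel":[0,0,0],"twist":[0,0,0]}]'
python3 w.py w3; python3 s.py
python3 - <<'E'
from h import *
cv2.imwrite('pics/sc2.png',cv2.resize(bot.camera('scene')[130:240,220:380,::-1],None,fx=5,fy=5,interpolation=cv2.INTER_CUBIC))
im=cv2.imread('pics/w3.png');c=np.load('pics/w3.npy',allow_pickle=True).item()
u,v=proj(c,(.5517,-.1935,.185)).astype(int);print(u,v)
m=(im.max(2)<70).astype(np.uint8);d=np.zeros_like(m);cv2.circle(d,(int(u),int(v)),38,1,-1);q=np.argwhere(m&d)[:,::-1]
Q=np.array([onz(c,p,.1885)[:2]*1000 for p in q]);vx,vy,a,b=cv2.fitLine(Q.astype(np.float32),cv2.DIST_L2,0,.01,.01).ravel();print('rib',Q.mean(0),np.degrees(np.arctan2(vy,vx)),np.ptp(Q@[vx,vy]))
E
```

```text
time: 19.85
ee_pos: [0.5523, -0.1911, 0.1345]
tcp_rot: [-180.0, -0.0, 55.0]
wrist_force: [0.1, 0.4, 0.3]
opening: 0.0846
grasp_force: 0.0
19.85 pos [ 552.3 -191.1  134.5] rot [-180.   -0.   55.] lug 101.2 F [0.1 0.4 0.3] T [ 0.02 -0.   -0.02] open 84.6 q6 105.9
go tool -0.8 1.0 under-z 96.5
time: 20.85
ee_pos: [0.4887, -0.2819, 0.2748]
tcp_rot: [180.0, -0.0, 54.9]
wrist_force: [0.5, -0.7, -0.3]
opening: 0.085
grasp_force: 0.0
20.85 [-30.    8.2  18.5 100.3   0.   95.1] [ 0.4887 -0.2819  0.2748] [ 1.7999e+02 -1.0000e-02  5.4880e+01] [ 0.5 -0.7 -0.3]
cam [ 0.538 -0.215  0.417] grinder proj [317.9  56.6] cup [ -42.1 -418.8]
20.9 pos [ 489.2 -281.2  274.6] rot [180.   -0.   54.9] lug 101.1 F [0.7 0.4 0.4] T [ 0.01 -0.03  0.  ] open 85.0 q6 95.2
go tool 109.2 0.9 under-z 236.6
319 47
rib [ 552.25275818 -193.02342045] -78.75668 47.06739440605793
```

View pics/w3.png

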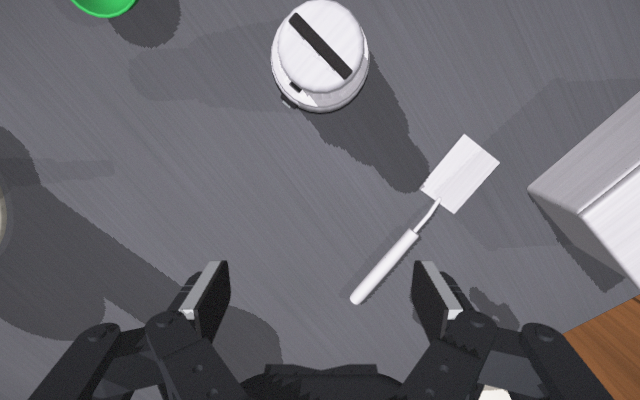

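View pics/sc2.png

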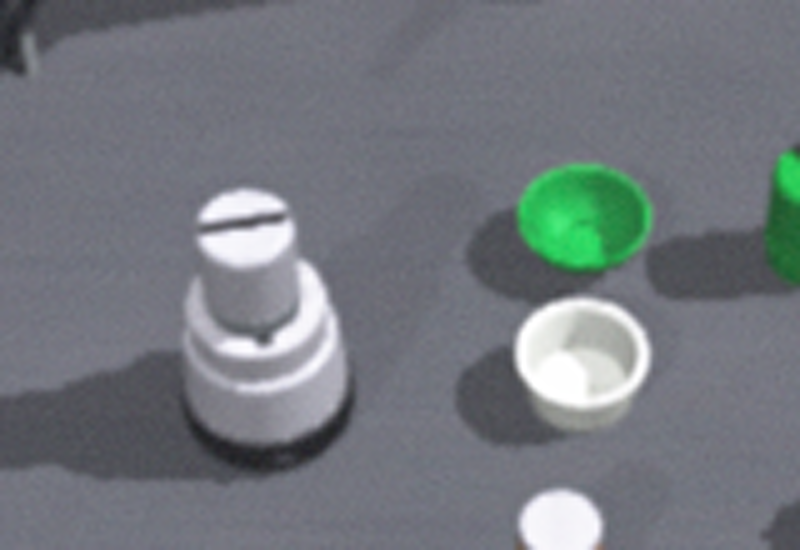

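Both pictures show the cup upright and seated in the collar. The rib is at 101° (wrist picture, (290,15) to (350,75)), a quarter turn from the now empty gap at about (295,88). The lift resistance at 96.5 mm agrees with the cup being locked.

```bash
python3 -c "
from workcell import bot
print(bot.job_done())"
```

```text
the job is handed in; nothing more can be done
None
```

The grinding cup is in the grinder's collar, turned clockwise to the stop and up in its lock at about 96.5 mm; the job was handed in at about 21 s, with torque peaking at about 0.8 N m at the stop and no other object touched.

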